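Square up a fossil slab on two sides

TASK

Slide the cast fossil slab over the bench until its whole unbroken long side lies flush against the front of the low metal stop bracket, for the first picture. Then turn the slab a quarter turn and slide it up so that its whole unbroken short end lies flush against the bracket instead, and leave it there. The slab is brittle: keep it flat on the bench all the time, and do not push the other things on the bench about.

Things in the scene. Friction and masses are not known exactly. Their poses are not given: they have to be found in the camera images.
- slab: Loose cream plaster slab, flat fossil relief on top, 0.45-0.85 kg, too wide to grip: 100 mm (its x) by 150 mm (y) by 40 mm high. Origin: centre of that rectangle, underside; z up. Unbroken long side: face x = +50 mm. Unbroken short end: face y = +75. The far corner is broken off on a slant from (-50, -40) to (-10, -75). Starts with its long side towards the bracket, up to 30 degrees askew.
- slab_corner (a point): The slab's square corner where the unbroken long side and the unbroken short end meet, on the underside: (50, 75, 0) mm in the slab's frame; axes as the slab's.
- slab_long_end (a point): The other end of the unbroken long side, on the underside: (50, -75, 0) mm in the slab's frame.
- slab_short_end (a point): The far end of the unbroken short end face, on the underside: (-50, 75, 0) mm in the slab's frame. The slab's side at x = -50 mm is whole from y = -40 to +75, its end at y = -75 from x = -10 to +50; between these is the slanted break.
- bracket: Low metal angle bracket fixed to the bench beyond the slab: an upright bar 260 mm long (its y), 16 mm high, 6 mm thick; its foot flange, with screw heads up to 8 mm high, reaches to 44 mm behind the front face. Origin: middle of the bar's front face, at bench level; x points to the back, away from the slab. The slab stands 24 mm higher than the bar and can be hooked back over it.
- jar: Bystander: amber glass specimen jar with a white cap, 60 mm across, 75 mm high, behind the bracket. Origin: centre of its underside.
- beaker: Bystander: white porcelain beaker, 72 mm across, 85 mm high, behind the bracket. Origin: centre of its underside.
- dish: Bystander: closed clear Petri dish, 95 mm across, 18 mm high, to the left of the bracket (its +y end). Origin: centre of its underside.
- brush: Bystander: small brush, 170 mm long along its x, lying to the right of the bracket (its -y end). Origin: near the middle of its length, underside.
- loupe: Bystander: round hand lens with a black handle, about 140 mm long, 12 mm high, lying on the left. Origin: in the handle near its middle, underside.
- slidebox: Bystander: blue box for microscope slides, 100 x 170 x 34 mm, on the right. Origin: centre of its underside.
Things that resemble listed ones, but are neither listed nor needed, are in the scene too. Of the things that look like the slab, take the one that is farthest to the robot's right at the start.

How it is judged:
By the outcome, as a careful person would: the job done as asked, in the order asked, and still so for the second after the job is handed in, with the robot touching nothing.
It also fails if it takes over 64 s, if anything falls off the work surface, if the arm or the gripper's body presses on something with over 40 N, if the wrist force passes 120 N, or if a joint passes its speed limit or range.

ROBOT

A 6-joint arm with a two-finger parallel gripper is mounted at the origin on the work surface. World frame = base frame: x ahead of the robot, y to its left, z up, the work surface at z = 0. Lengths are in m, angles in rad, forces in N, time in s.
With the tool pointing down it reaches from about 0.25 to 0.775 m from the base axis. Payload 8.9 kg.
Tool frame: the origin (TCP) lies on the centre line of the jaws, within the pads' length; the fingertips stand 25 mm ahead of it and the grasp point (between the pads) lies 6 mm ahead of it; z points along the fingers, y is the direction in which the jaws open and shut (so a half turn about z gives the same grasp; the last joint's range is limited). The gripper opens to 85 mm and grips with 20 to 120 N. Pads are 22 mm wide; open, the fingers measure 114 mm over their backs; the gripper's body (76 mm by 85 mm) begins 54 mm behind the grasp point. The pads swing forward as they close: fully open they stand 13 mm farther back than shut.
Start: joints at [0.992, 0.291, -0.153, 1.127, 0, 1.431], TCP at [0.224, 0.475, 0.256] pointing down, gripper open.
Joint ranges: [-2.52, 2.52], [-0.91, 1.74], [-1.3, 1.37], [-1.96, 2.02], [-1.52, 1.47], [-3.14, 3.14]. Speed limits (rad/s): [2.22, 2.22, 2.79, 3.14, 3.14, 3.14].

INTERFACE

Orientations are given as a rotation vector (axis times angle).
In Python, from workcell import monitor, optics, order, models gives the robot as it stands.
- The arm moves only by the tool drive_tool, never from a script. Its argument "motion" is a list of rows, each an object with "xyz": the shift along the tool's x, y, z in units of 40 mm (1.0 is 40 mm), a list of three; "yaw": the turn about the tool's z in degrees. A call has 1 to 12 rows; each row shifts and turns the pose as measured when the row begins, along the tool's axes as they then stand; what a row does not reach is not made up. A row lasts 1/10 s, in which the tool goes at most 50 mm and 8.59 degrees, less where a joint would pass 70% of its speed; a pose out of reach is approached as far as the arm can. A call is refused whole if a number of a shift passes 1 or a number of a turn 8.59, either way. A call with a gripper value outside its range is refused whole. "gripper" is the finger opening in mm, from 0 to 85.4, set as the call begins (left out, the last holds). The fingers move at their own pace and stop on an object; "grip_force" is the grip in N (left out, the last holds). Time passes only in rows, so rows that do not move let the fingers close. It gives the time, the measured TCP pose, the force and the opening at its end, in the units of the state.
- monitor.state(): the state, without advancing time (a new reading comes with each control period).
- optics.read_camera(name): name is "scene" or "top" or "wrist"; returns a dict with "img" (480x640x3 uint8, red, green, blue), "depth" (480x640 float32, m along the optical axis (not along the pixel's ray), 0 where there is no reading), "vfov" (degrees; the focal length in pixels is half the picture's height over the tangent of half this angle, whatever the lens; pixels are square), "cx", "cy" (the principal point, pixels), "distortion" ([k1, k2, p1, p2, k3] as OpenCV has them; the pictures are not rectified), "xyz" and "orientation" of the camera in the world; the wrist camera has in their place "mount" (4x4, takes a point from camera to tool coordinates, whose origin is the TCP and whose axes are the flange's). Camera axes: x right, y up, looking along -z (the intrinsics and any distortion apply to the point x, -y, -z); pixel columns grow to the right and rows downward; lengths in m; the calibration is good to about 2 mm. A picture is of the moment at which its call begins: read the wrist's pose just before it.
- order.hand_in(): hands the job in, once; it reports no verdict.
Trained networks look in the newest picture that a camera, given by its name, has taken for a name from the list of things; names that differ only in an ending like _2 or _b are one class to them, and where a whole thing is asked for, a point or a joint stands for the part that bears it (a point fixed in the world has none). Each returns a list of dicts, best first, with "p" (0 to 1); they miss things now and then, are a little off and sometimes report something else, mostly with a low value. They report only what shows in the picture. A call takes as long as a camera call. They do not tell look-alikes from the thing itself.
- models.spot_in(camera, target): "pixel" ([row, column] in pixels, amid what is visible of it).
The state is a dict: "time": time; "q": joint angles; "joint_vel": joint speeds; "effort": joint torques, N m; "eef_pos": TCP position; "tool_rot": TCP orientation; "contact_force": force on the tool from outside, world axes, zero at the start; "torque": the same for the moment, N m; "grip_width": finger opening in m.
Only numpy, scipy, OpenCV 4.12 (cv2) and the standard library are available. Lean on these libraries where they do the work, as an engineer would, in place of code of your own. Each camera call takes 0.05 s, during which the arm holds its last target. There are 200 camera calls.

## Working session

There is one attempt and no reset: what is moved stays moved. The work goes in short steps, Python scripts to look and compute and a tool call to move; the robot and the scene stay as the last step left them, time stands still between calls to the robot, and variables do not carry over. Pictures are saved under pics/ and viewed, about 8 in all and at most 12, crops included, and the job is handed in when it is done.

Besides the shell and the picture viewer there is one more tool, called after "Request:" as a command line: name --argument value ..., lists and objects as JSON in quotes. drive_tool: Moves the arm, as the interface text tells. Its arguments: {"type":"object","properties":{"motion":{"type":"array"},"gripper":{"type":"number"},"grip_force":{"type":"number"}},"required":["motion"]}

```bash
mkdir -p pics; ls
cat > h.py <<'E'
import numpy as np, cv2
from scipy.spatial.transform import Rotation as R
from workcell import monitor, optics, order, models
def cam(name):
    s=monitor.state(); c=optics.read_camera(name)
    if name=='wrist':
        T=np.eye(4);T[:3,:3]=R.from_rotvec(s['tool_rot']).as_matrix();T[:3,3]=s['eef_pos'];M=T@np.array(c['mount'])
    else:
        M=np.eye(4);o=np.array(c['orientation'],float)
        M[:3,:3]=o if o.shape==(3,3) else R.from_rotvec(o).as_matrix();M[:3,3]=c['xyz']
    c['M']=M;f=240/np.tan(np.radians(c['vfov'])/2)
    c['K']=np.array([[f,0,c['cx']],[0,f,c['cy']],[0,0,1.]]);return c
def rays(c,px): # px Nx2 (col,row)
    u=cv2.undistortPoints(np.array(px,float).reshape(-1,1,2),c['K'],np.array(c['distortion'],float)).reshape(-1,2)
    return np.c_[u[:,0],-u[:,1],-np.ones(len(u))]
def at_z(c,px,z):
    d=rays(c,px)@c['M'][:3,:3].T;o=c['M'][:3,3];return o+d*((z-o[2])/d[:,2])[:,None]
def cloud(c):
    v,u=np.mgrid[:480,:640];r=rays(c,np.c_[u.ravel(),v.ravel()])*c['depth'].reshape(-1,1)
    P=r@c['M'][:3,:3].T+c['M'][:3,3];P[c['depth'].ravel()==0]=np.nan;return P.reshape(480,640,3)
def save(c,n): cv2.imwrite('pics/'+n,c['img'][:,:,::-1])
E
python3 - <<'E'
from h import *
print(monitor.state())
for n in ['scene','top']:
    c=cam(n);save(c,n+'1.png');print(n,c['orientation'],c['xyz'],c['vfov'],c['distortion'])
    P=cloud(c)
    for t in ['slab','slab_corner','slab_long_end','slab_short_end','bracket','jar','beaker','dish','brush','loupe','slidebox']:
        print(t,[(np.round(d['pixel']).tolist(),round(d['p'],2),np.round(P[int(d['pixel'][0]),int(d['pixel'][1])],3).tolist()) for d in models.spot_in(n,t)])
E
```

```text
pics
{'time': 0.0, 'q': array([ 9.91685684e-01,  2.91255236e-01, -1.54120251e-01,  1.12670446e+00,
       -1.94039264e-05,  1.43147745e+00]), 'joint_vel': array([ 0.00027746, -0.0020146 ,  0.00046035, -0.00028742, -0.00022823,
        0.00055473]), 'effort': array([ 1.41112123e-03, -5.37139320e+01,  3.31374013e+01,  1.60489383e-02,
       -1.75879757e-05,  1.42457199e-05]), 'eef_pos': array([0.22330628, 0.47469379, 0.25574757]), 'tool_rot': array([-6.85174752e-01, -3.06552042e+00,  1.89806166e-03]), 'contact_force': array([-0.40440828,  0.97578535,  0.861563  ]), 'torque': array([-0.0064295 ,  0.02978372, -0.00987468]), 'grip_width': 0.08516819159870963}
scene [0.54465192 0.28342085 0.94677496] [ 0.97514993 -0.3337323   0.86028334] 56.43008028845061 [-0.10815505  0.          0.          0.          0.        ]
slab [([227.0, 316.0], 0.88, [0.506, -0.015, 0.04]), ([110.0, 343.0], 0.76, [0.224, 0.265, 0.039])]
slab_corner [([111.0, 341.0], 0.96, [0.219, 0.258, 0.039]), ([227.0, 316.0], 0.82, [0.505, -0.017, 0.04]), ([211.0, 415.0], 0.71, [0.586, 0.21, 0.02]), ([337.0, 328.0], 0.28, [0.
[... 928 characters left out ...]
0.041]), ([244.0, 325.0], 0.7, [0.487, -0.005, 0.039])]
slab_long_end [([246.0, 327.0], 0.92, [0.484, -0.007, 0.038]), ([377.0, 203.0], 0.89, [0.204, 0.262, 0.039])]
slab_short_end [([376.0, 200.0], 0.67, [0.206, 0.267, 0.044]), ([242.0, 323.0], 0.66, [0.493, -0.001, 0.041]), ([218.0, 334.0], 0.16, [0.552, -0.026, 0.003])]
bracket [([242.0, 322.0], 0.3, [0.493, 0.001, 0.04])]
jar [([131.0, 312.0], 0.66, [0.731, 0.022, 0.074])]
beaker [([131.0, 386.0], 0.94, [0.756, -0.15, 0.0])]
dish [([201.0, 228.0], 0.82, [0.59, 0.212, 0.024])]
brush [([164.0, 420.0], 0.95, [0.671, -0.223, 0.02])]
loupe [([310.0, 157.0], 0.65, [0.35, 0.369, 0.015])]
slidebox [([297.0, 487.0], 0.59, [0.365, -0.357, 0.035])]
```

View pics/top1.png

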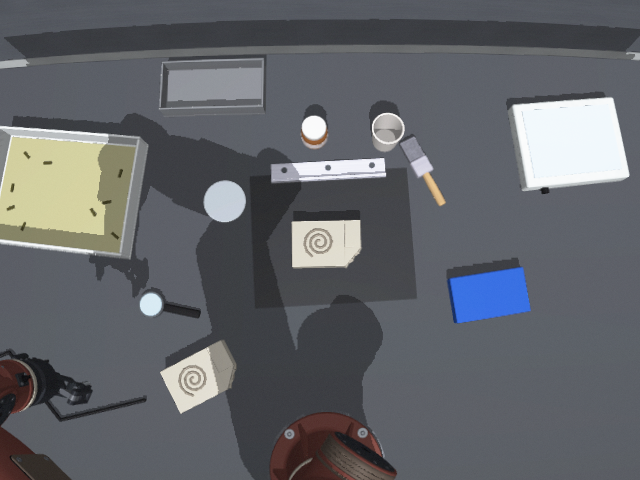

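View pics/scene1.png

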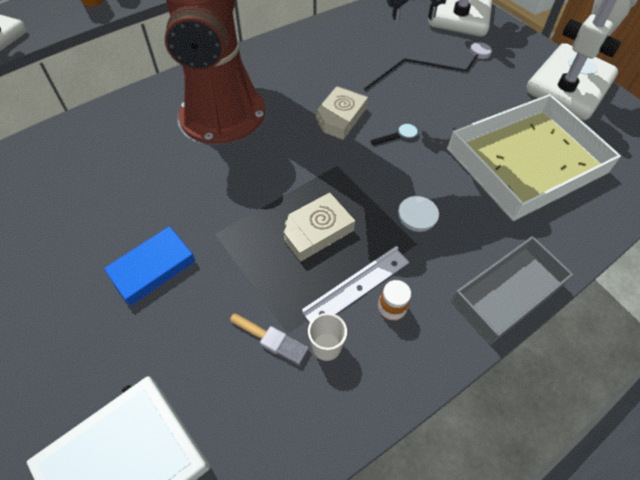

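The slab candidates in the top view are (row 243, col 323) and (row 373, col 202). The first one, at world y≈0, is farther to the robot's right than the one at y≈0.26, and it sits before the bracket with its broken corner at the near right. So that is the one to take. Next I measure it with a crop.

```bash
cat >> h.py <<'E'
from scipy.optimize import minimize
POLY=np.array([[.05,.075],[.05,-.075],[-.01,-.075],[-.05,-.04],[-.05,.075]])
def slab_pose(c,guess,roi=None,verbose=0):
    """fit slab top outline to cream mask: project model top face, max IoU. guess x,y,th"""
    hsv=cv2.cvtColor(c['img'],cv2.COLOR_RGB2HSV);P=cloud(c)
    d=np.hypot(P[...,0]-guess[0],P[...,1]-guess[1])
    m=((P[...,2]>.030)&(P[...,2]<.052)&(d<.12)&(c['img'].min(2)>60)).astype(np.uint8)
    v,u=np.nonzero(m);W=at_z(c,np.c_[u,v],.04)[:,:2]
    cov=W.mean(0)
    # IoU in a 0.5mm raster of the bench plane
    s=1000.;o=np.array(guess[:2])-.13;
    Minv=[]
    g=np.mgrid[:260,:260].reshape(2,-1).T/s+o
    X=np.c_[g,np.full(len(g),.04)];Xc=(X-c['M'][:3,3])@c['M'][:3,:3];Xc=Xc*[1,-1,-1]
    p,_=cv2.projectPoints(Xc,np.zeros(3),np.zeros(3),c['K'],np.array(c['distortion'],float));p=p.reshape(-1,2).astype(np.float32)
    ras=cv2.remap(m.astype(np.float32),p[:,0].reshape(260,260),p[:,1].reshape(260,260),cv2.INTER_LINEAR)
    def cost(q):
        cs,sn=np.cos(q[2]),np.sin(q[2]);w=(POLY@np.array([[cs,sn],[-sn,cs]])+q[:2]-o)*s
        im=np.zeros((260,260),np.uint8);cv2.fillPoly(im,[np.round(w[:,::-1]*16).astype(np.int32)],255,cv2.LINE_AA,4)
        return np.abs(im/255.-ras).sum()
    best=None
    for dth in (-.3,-.15,0,.15,.3):
        q0=np.array([cov[0],cov[1],guess[2]+dth])
        r=minimize(cost,q0,method='Nelder-Mead',options=dict(initial_simplex=q0+np.array([[0,0,0],[.01,0,0],[0,.01,0],[0,0,.1]]),xatol=1e-5,fatol=.5))
        if best is None or r.fun<best.fun: best=r
    q=best.x;return q,best.fun/13600,m
def corners(q):
    cs,sn=np.cos(q[2]),np.sin(q[2]);return POLY@np.array([[cs,sn],[-sn,cs]])+q[:2]
E
python3 - <<'E'
from h import *
for n in ['top','scene']:
    c=cam(n);q,e,m=slab_pose(c,[.495,0,0]);print(n,q[:2].round(4),np.degrees(q[2]).round(2),'mismatch',round(e,3),m.sum());print(corners(q).round(3).tolist())
    P=cloud(c)
    # bracket: bright metal within region
    b=(P[...,0]>.55)&(P[...,0]<.70)&(P[...,1]>-.2)&(P[...,1]<.14)&(c['img'].min(2)>110)
    b&=(P[...,2]<.03)
    k,l,st,ce=cv2.connectedComponentsWithStats(b.astype(np.uint8));i=1+st[1:,4].argmax();v,u=np.nonzero(l==i)
    W=at_z(c,np.c_[u,v],.008);print('bracket rect z.008',cv2.minAreaRect((W[:,:2]*1000).astype(np.float32)),len(u),'z pct',np.percentile(P[v,u,2],[5,50,95]))
    # front edge: min row/extent per y bin at z=.016
    W=at_z(c,np.c_[u,v],.016);ys=np.arange(-.18,.14,.01);
    print([(round(y,2),round(W[(abs(W[:,1]-y)<.005),0].min(),4)) for y in ys if (abs(W[:,1]-y)<.005).any()])
    if n=='top': cv2.imwrite('pics/crop1.png',cv2.resize(c['img'][140:290,230:430,::-1],None,fx=4,fy=4,interpolation=2))
E
```

```text
top [ 0.4885 -0.0071] 0.74 mismatch 0.033 3022
[[0.538, 0.069], [0.539, -0.081], [0.479, -0.082], [0.439, -0.048], [0.438, 0.067]]
bracket rect z.008 ((659.4827270507812, -14.30657958984375), (45.69465637207031, 260.5841369628906), 2.5011308193206787) 2138 z pct [0.00065197 0.00546344 0.01662166]
[(np.float64(-0.14), np.float64(0.642)), (np.float64(-0.13), np.float64(0.6398)), (np.float64(-0.12), np.float64(0.6399)), (np.float64(-0.11), np.float64(0.64)), (np.float64(-0.1), np.float64(0.6401)), (np.float64(-0.09), np.float64(0.638)), (np.float64(-0.08), np.float64(0.6381)), (np.float64(-0.07), np.float64(0.6382)), (np.float64(-0.06), np.float64(0.6383)), (np.float64(-0.05), np.float64(0.6362)), (np.float64(-0.04), np.float64(0.6363)), (np.float64(-0.03), np.float64(0.6364)), (np.float64(-0.02), np.float64(0.6365)), (np.float64(-0.01), np.float64(0.6344)), (np.float64(0.0), np.float64(0.6345)), (np.float64(0.01), np.float64(0.6346)), (np.float64(0.02), np.float64(0.6348)), (np.float64(0.03), np.float64(0.6327)), (np.float64(0.04), np.float64(0.6328)), (np.float64(0.05), np.float64(0.6
[... 1018 characters left out ...]
.float64(0.6401)), (np.float64(-0.05), np.float64(0.6391)), (np.float64(-0.04), np.float64(0.6388)), (np.float64(-0.03), np.float64(0.6385)), (np.float64(-0.02), np.float64(0.6382)), (np.float64(-0.01), np.float64(0.6375)), (np.float64(0.0), np.float64(0.6372)), (np.float64(0.01), np.float64(0.6369)), (np.float64(0.02), np.float64(0.6366)), (np.float64(0.03), np.float64(0.6363)), (np.float64(0.04), np.float64(0.636)), (np.float64(0.05), np.float64(0.6357)), (np.float64(0.06), np.float64(0.6371)), (np.float64(0.07), np.float64(0.6368)), (np.float64(0.08), np.float64(0.6357)), (np.float64(0.09), np.float64(0.6354)), (np.float64(0.1), np.float64(0.6351)), (np.float64(0.11), np.float64(0.6348))]
```

View pics/crop1.png

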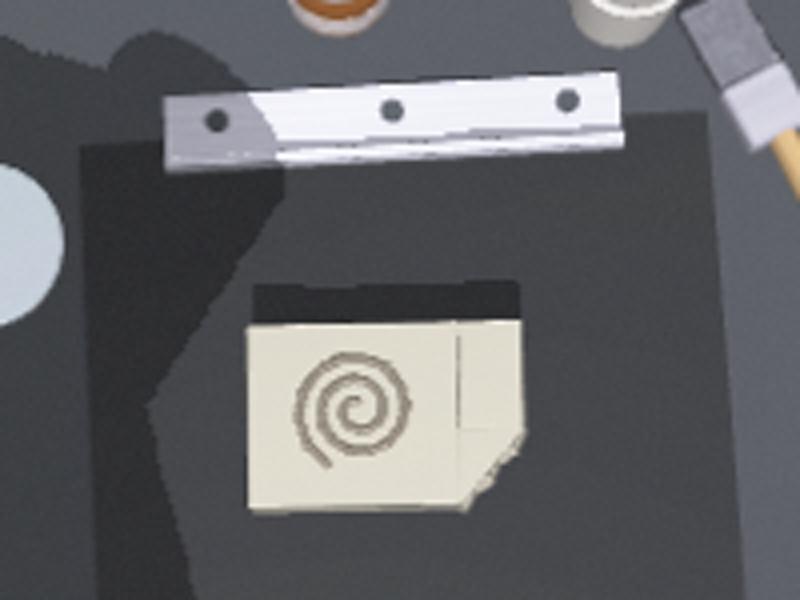

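The crop shows the chosen slab: spiral relief, and the broken corner at the near right, around crop (490,480). It is at (0.490, -0.008) and turned about 0.5°. The bracket's front face is at about (0.636, -0.015) and turned about +2.2°. I now align the jaws with the bracket and go to the near side of the slab.

Request:
drive_tool --motion '[{"xyz":[0,0,0],"yaw":-7},{"xyz":[0,0,0],"yaw":-7},{"xyz":[0,0,0],"yaw":-7},{"xyz":[0,0,0],"yaw":-6.5},{"xyz":[-0.35,-1,0],"yaw":0},{"xyz":[-0.35,-1,0],"yaw":0},{"xyz":[-0.35,-1,0],"yaw":0},{"xyz":[-0.35,-1,0],"yaw":0},{"xyz":[-0.35,-1,0],"yaw":0},{"xyz":[-0.35,-1,0],"yaw":0},{"xyz":[-0.35,-1,0],"yaw":0},{"xyz":[-0.35,-1,0],"yaw":0}]' --gripper 60

```text
time: 2.5
eef_pos: [0.3579, 0.1563, 0.2561]
tool_rot: [-0.11, 3.136, 0.004]
contact_force: [1.3, 1.1, -0.2]
grip_width: 0.0601
```

Request:
drive_tool --motion '[{"xyz":[-0.3,-0.94,0],"yaw":0.6},{"xyz":[-0.3,-0.94,0],"yaw":0.6},{"xyz":[-0.3,-0.94,0],"yaw":0.6},{"xyz":[-0.3,-0.94,0],"yaw":0},{"xyz":[0,0,0.9],"yaw":0},{"xyz":[0,0,0.9],"yaw":0},{"xyz":[0,0,0.9],"yaw":0},{"xyz":[0,0,0.9],"yaw":0},{"xyz":[0,0,0.9],"yaw":0},{"xyz":[0,0,0],"yaw":0}]'

```text
time: 3.5
eef_pos: [0.4225, -0.0049, 0.0735]
tool_rot: [-0.042, 3.125, -0.0]
contact_force: [0.3, -0.6, 0.2]
grip_width: 0.0602
```

Run:
```python
from h import *
s=monitor.state();print(s['eef_pos'],R.from_rotvec(s['tool_rot']).as_matrix().round(3),s['contact_force'].round(1))
```

```text
[ 0.42250259 -0.00491724  0.07351033] [[-1.    -0.027  0.016]
 [-0.027  1.     0.   ]
 [-0.016 -0.    -1.   ]] [ 0.3 -0.6  0.2]
```

Request:
drive_tool --motion '[{"xyz":[0.3,0.2,0.3],"yaw":-0.6},{"xyz":[0,0,0.4],"yaw":0},{"xyz":[0,0,0.3],"yaw":0},{"xyz":[0,0,0],"yaw":0}]'

```text
time: 3.9
eef_pos: [0.4133, 0.0027, 0.0368]
tool_rot: [-0.059, 3.122, -0.001]
contact_force: [-0.4, 0.3, 0.5]
grip_width: 0.0604
```

```bash
cat >> h.py <<'E'
def st():
    s=monitor.state();m=R.from_rotvec(s['tool_rot']).as_matrix()
    print('t',round(s['time'],2),'tcp',s['eef_pos'].round(4),'yang',np.degrees(np.arctan2(m[1,1],m[0,1])).round(2),'z',m[:,2].round(3),'F',s['contact_force'].round(1),'q',s['q'].round(2))
def todo(dx,dy,dz):
    m=R.from_rotvec(monitor.state()['tool_rot']).as_matrix();print('units',(m.T@[dx,dy,dz]/.04).round(2))
E
python3 - <<'E'
from h import *
st()
c=cam('wrist');save(c,'w1.png');P=cloud(c);print(np.nanmin(c['depth'][c['depth']>0]))
E
```

```text
t 3.9 tcp [0.4133 0.0027 0.0368] yang 92.18 z [ 0.019 -0.    -1.   ] F [-0.4  0.3  0.5] q [-0.17  0.35 -0.77  0.43  0.   -0.21]
0.06013985
```

Request:
drive_tool --motion '[{"xyz":[-0.25,0,0],"yaw":0},{"xyz":[-0.2,0,0],"yaw":0},{"xyz":[-0.25,0,0],"yaw":0},{"xyz":[-0.25,0,0],"yaw":0},{"xyz":[-0.25,0,0],"yaw":0},{"xyz":[-0.25,0,0],"yaw":0},{"xyz":[-0.25,0,0],"yaw":0},{"xyz":[-0.25,0,0],"yaw":0},{"xyz":[-0.2,0,0],"yaw":0},{"xyz":[0,0,0],"yaw":0}]'

```text
time: 4.95
eef_pos: [0.5076, 0.0062, 0.0416]
tool_rot: [-0.059, 3.122, -0.002]
contact_force: [0.4, -0.3, 1.1]
grip_width: 0.0601
```

Run:
```python
from h import *
st()
c=cam('top');q,e,m=slab_pose(c,[.57,-.005,0.02]);print(q[:2].round(4),np.degrees(q[2]).round(2),e,m.sum());print(corners(q).round(3).tolist());save(c,'t2.png')
```

```text
t 4.95 tcp [0.5076 0.0062 0.0416] yang 92.18 z [ 0.019 -0.001 -1.   ] F [ 0.4 -0.3  1.1] q [-0.13  0.48 -0.52  0.56  0.   -0.17]
[ 0.598  -0.2257] 4.97 0.03025002872242647 84
[[0.641, -0.147], [0.654, -0.296], [0.595, -0.301], [0.552, -0.27], [0.542, -0.155]]
```

Run:
```python
from h import *
c=cam('scene');q,e,m=slab_pose(c,[.57,-.005,0.02]);print(q[:2].round(4),np.degrees(q[2]).round(2),e,m.sum());print(corners(q).round(3).tolist());cv2.imwrite('pics/s2.png',cv2.resize(c['img'][120:370,200:460,::-1],None,fx=2.2,fy=2.2))
```

```text
[ 0.5725 -0.0042] 2.4 0.048781594950710064 2718
[[0.619, 0.073], [0.626, -0.077], [0.566, -0.08], [0.524, -0.046], [0.519, 0.069]]
```

View pics/s2.png

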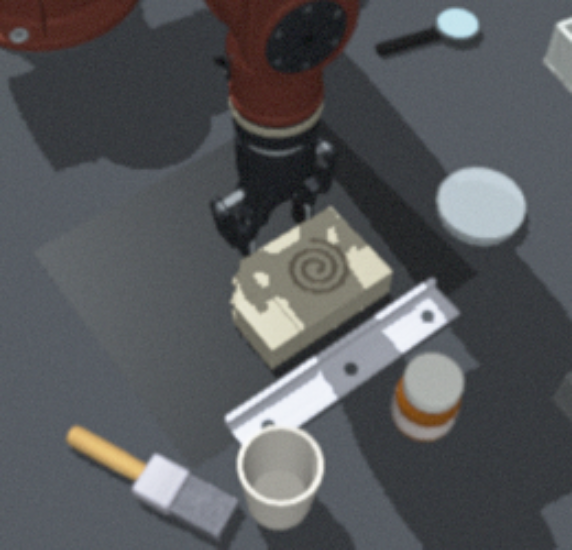

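The crop shows the slab parallel to the bracket, with a gap of about 15 mm (crop (330,330)). I push gently to contact.

Request:
drive_tool --motion '[{"xyz":[-0.12,0,0.05],"yaw":0},{"xyz":[-0.12,0,0.05],"yaw":0},{"xyz":[-0.1,0,0],"yaw":0},{"xyz":[-0.06,0,0],"yaw":0},{"xyz":[-0.06,0,0],"yaw":0}]'

```text
time: 5.55
eef_pos: [0.5157, 0.0067, 0.0376]
tool_rot: [-0.058, 3.138, -0.004]
contact_force: [-11.6, -1.1, 8.6]
grip_width: 0.0598
```

Request:
drive_tool --motion '[{"xyz":[-0.15,0,0],"yaw":0},{"xyz":[-0.15,0,0],"yaw":0},{"xyz":[-0.12,0,0],"yaw":0}]'

```text
time: 5.85
eef_pos: [0.5248, 0.0073, 0.0373]
tool_rot: [0.056, -3.131, 0.005]
contact_force: [-11.2, -0.8, 9.0]
grip_width: 0.0597
```

Request:
drive_tool --motion '[{"xyz":[-0.15,0,0],"yaw":0},{"xyz":[-0.15,0,0],"yaw":0}]'

```text
time: 6.05
eef_pos: [0.5269, 0.0077, 0.0364]
tool_rot: [0.055, -3.113, 0.006]
contact_force: [-25.9, -2.6, 17.9]
grip_width: 0.0601
```

Run:
```python
from h import *
st()
c=cam('scene');q,e,m=slab_pose(c,[.585,-.005,0.04]);print(q[:2].round(4),np.degrees(q[2]).round(2),e,m.sum());print(corners(q).round(4).tolist());cv2.imwrite('pics/s3.png',cv2.resize(c['img'][190:340,270:430,::-1],None,fx=5,fy=4,interpolation=2))
```

```text
t 6.05 tcp [0.5269 0.0077 0.0364] yang 92.03 z [-0.028 -0.004 -1.   ] F [-25.9  -2.6  17.9] q [-0.12  0.54 -0.42  0.64 -0.01 -0.16]
[ 0.5909 -0.003 ] 2.03 0.04381435710198601 2766
[[0.6382, 0.0737], [0.6435, -0.0762], [0.5835, -0.0783], [0.5423, -0.0447], [0.5382, 0.0702]]
```

Request:
drive_tool --motion '[{"xyz":[-0.15,0,0],"yaw":0},{"xyz":[0,0,0],"yaw":0},{"xyz":[0,0,0],"yaw":0}]'

```text
time: 6.4
eef_pos: [0.5258, 0.0078, 0.0359]
tool_rot: [0.054, -3.1, 0.007]
contact_force: [-0.3, 0.6, -0.1]
grip_width: 0.0599
```

View pics/s3.png

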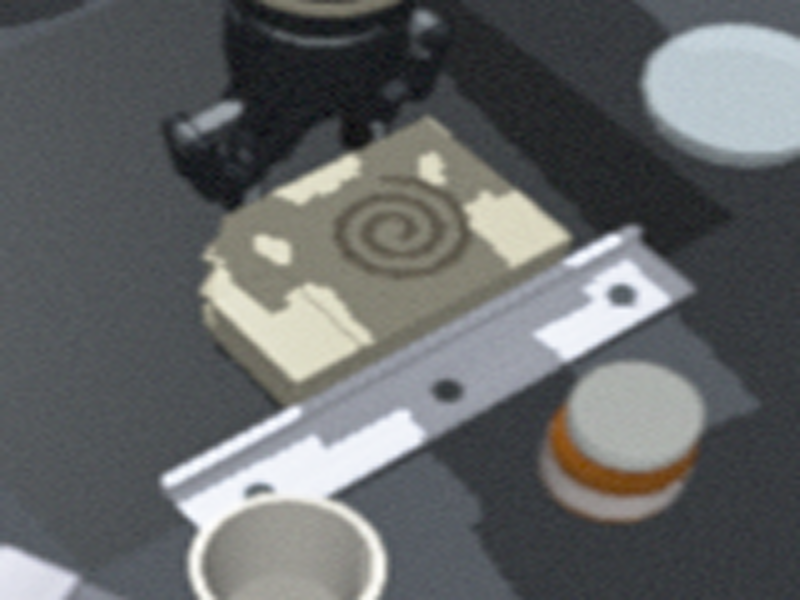

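The view shows the whole long side lying flush against the bar, from crop (295,400) to (570,240). The force rose at contact and has since fallen to zero. Stage one is done. Next I hook behind the slab over the bar.

Request:
drive_tool --motion '[{"xyz":[0.3,0,-0.3],"yaw":0},{"xyz":[0.1,0,-0.95],"yaw":0},{"xyz":[0,0,-0.95],"yaw":0},{"xyz":[0,0,-0.3],"yaw":0},{"xyz":[-0.95,-0.2,0],"yaw":0},{"xyz":[-0.95,-0.2,0],"yaw":0},{"xyz":[-0.95,-0.2,0],"yaw":0},{"xyz":[-0.95,-0.2,0],"yaw":0},{"xyz":[-0.1,0,0],"yaw":0},{"xyz":[0,0,0],"yaw":0}]'

```text
time: 7.4
eef_pos: [0.6822, -0.02, 0.1391]
tool_rot: [0.055, -3.119, 0.008]
contact_force: [0.6, 0.1, -0.3]
grip_width: 0.06
```

Run:
```python
from h import *
st()
p=monitor.state()['eef_pos'];todo(*(np.array([.662,-.02,.075])-p))
c=cam('scene');q,e,m=slab_pose(c,[.585,-.005,0.04]);print(q[:2].round(4),np.degrees(q[2]).round(2),e,m.sum())
```

```text
t 7.4 tcp [ 0.6822 -0.02    0.1391] yang 92.01 z [-0.022 -0.006 -1.   ] F [ 0.6  0.1 -0.3] q [-0.13  0.68  0.17  1.08 -0.01 -0.17]
units [0.47 0.03 1.61]
[ 0.5875 -0.0109] 10.48 0.4756216332810698 1552
```

Request:
drive_tool --motion '[{"xyz":[0.47,0,0.4],"yaw":0},{"xyz":[0,0,0.6],"yaw":0},{"xyz":[0,0,0.6],"yaw":0},{"xyz":[0,0,0.4],"yaw":0},{"xyz":[0,0,0],"yaw":0}]'

```text
time: 7.95
eef_pos: [0.6573, -0.0201, 0.0601]
tool_rot: [0.056, -3.122, 0.008]
contact_force: [-0.4, 1.2, 0.2]
grip_width: 0.0599
```

Run:
```python
from h import *
st()
p=monitor.state()['eef_pos'];todo(*(np.array([.662,-.02,.045])-p))
```

```text
t 7.95 tcp [ 0.6573 -0.0201  0.0601] yang 92.06 z [-0.019 -0.006 -1.   ] F [-0.4  1.2  0.2] q [-0.14  0.71 -0.01  0.87 -0.01 -0.17]
units [-0.12 -0.    0.38]
```

Request:
drive_tool --motion '[{"xyz":[0,0,0.25],"yaw":0},{"xyz":[0,0,0.12],"yaw":0},{"xyz":[0.15,0,0],"yaw":0},{"xyz":[0.15,0,0],"yaw":0},{"xyz":[0.2,0,0],"yaw":0},{"xyz":[0.2,0,0],"yaw":0}]'

```text
time: 8.55
eef_pos: [0.6303, -0.0212, 0.0489]
tool_rot: [0.057, -3.131, 0.01]
contact_force: [3.5, 0.3, -2.5]
grip_width: 0.0601
```

Request:
drive_tool --motion '[{"xyz":[0.2,0,0.03],"yaw":0},{"xyz":[0.2,0,0.03],"yaw":0}]'

```text
time: 8.75
eef_pos: [0.6162, -0.0221, 0.0489]
tool_rot: [0.056, -3.139, 0.01]
contact_force: [6.1, 1.0, 2.4]
grip_width: 0.0601
```

Run:
```python
from h import *
st()
c=cam('scene');cv2.imwrite('pics/s4.png',cv2.resize(c['img'][170:350,240:430,::-1],None,fx=3.5,fy=3.3,interpolation=2))
```

```text
t 8.75 tcp [ 0.6162 -0.0221  0.0489] yang 92.06 z [-0.002 -0.007 -1.   ] F [6.1 1.  2.4] q [-0.15  0.64 -0.17  0.76 -0.01 -0.19]
```

View pics/s4.png

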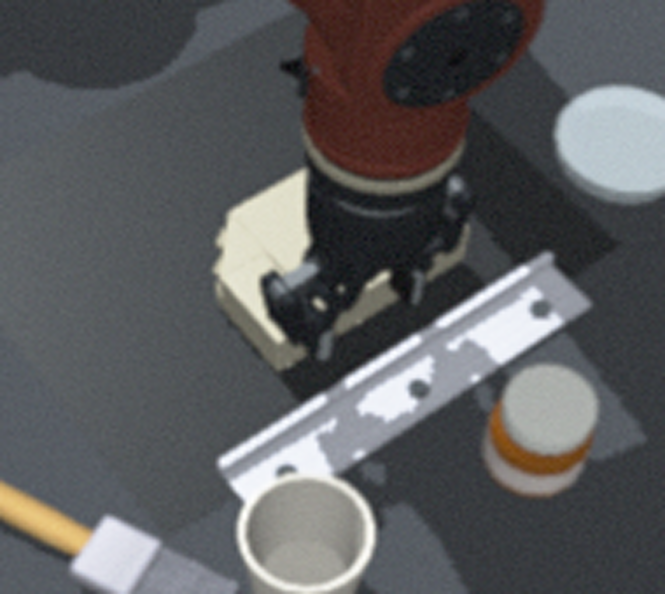

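The hook works: the slab came back square and now stands about 30 mm clear of the bar, with the fingers at crop (325,335) and (415,285). Now the clockwise arc.

Request:
drive_tool --motion '[{"xyz":[0.3,-0.19,0.05],"yaw":8},{"xyz":[0.3,-0.19,0.05],"yaw":8},{"xyz":[0.3,-0.19,0],"yaw":8},{"xyz":[0.3,-0.19,0],"yaw":8}]'

```text
time: 9.2
eef_pos: [0.5656, -0.0452, 0.0485]
tool_rot: [0.834, 3.018, -0.012]
contact_force: [2.2, -2.3, -1.9]
grip_width: 0.0599
```

Run:
```python
from h import *
st()
c=cam('scene')
for g in ([.52,.02,-.6],[.53,.01,-.3]):
    q,e,m=slab_pose(c,g);print(q[:2].round(4),np.degrees(q[2]).round(2),e,m.sum())
cv2.imwrite('pics/s5.png',cv2.resize(c['img'][150:350,240:430,::-1],None,fx=3.2,fy=3,interpolation=2))
```

```text
t 9.2 tcp [ 0.5656 -0.0452  0.0485] yang 59.11 z [ 0.008 -0.01  -1.   ] F [ 2.2 -2.3 -1.9] q [-0.2   0.56 -0.33  0.67 -0.01  0.34]
[0.5383 0.0037] -20.49 0.7840413918324683 831
[0.5383 0.0024] -20.44 0.7841966066987457 831
```

View pics/s5.png

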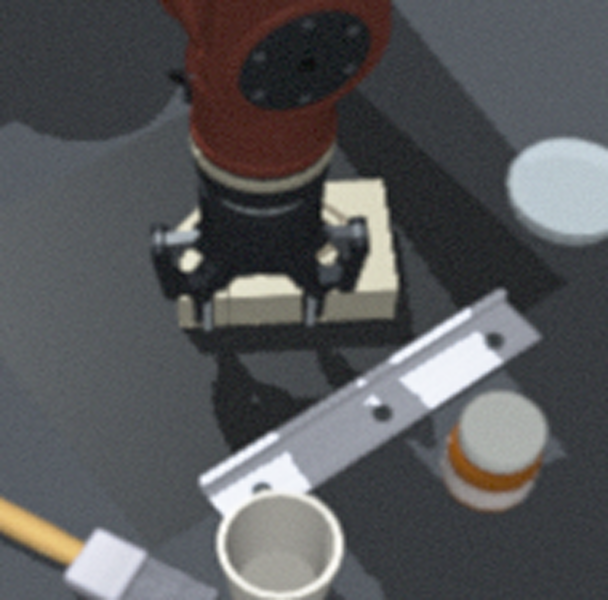

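The slab is following the arc, with both fingers on the long side at crop (210,315) and (315,310). I continue.

Request:
drive_tool --motion '[{"xyz":[0.3,-0.19,0.02],"yaw":8},{"xyz":[0.3,-0.19,0.02],"yaw":8},{"xyz":[0.3,-0.19,0.02],"yaw":8},{"xyz":[0.3,-0.19,0],"yaw":8},{"xyz":[0.3,-0.19,0],"yaw":8},{"xyz":[0.3,-0.19,0],"yaw":8},{"xyz":[0.3,-0.19,0],"yaw":8},{"xyz":[0,0,0],"yaw":0}]'

```text
time: 10.05
eef_pos: [0.476, -0.0125, 0.049]
tool_rot: [2.168, 2.238, -0.011]
contact_force: [-0.5, 0.2, 0.5]
grip_width: 0.0601
```

Run:
```python
from h import *
st()
for n in ['scene','top']:
    c=cam(n)
    q,e,m=slab_pose(c,[.5,.055,-1.5]);print(n,q[:2].round(4),np.degrees(q[2]).round(2),e,m.sum());print(corners(q).round(3).tolist())
```

```text
t 10.05 tcp [ 0.476  -0.0125  0.049 ] yang 1.84 z [ 0.014 -0.023 -1.   ] F [-0.5  0.2  0.5] q [-0.17  0.42 -0.59  0.54 -0.02  1.37]
scene [0.5035 0.0521] -94.86 0.32500146850445144 1737
[[0.574, -0.004], [0.424, 0.009], [0.43, 0.068], [0.468, 0.105], [0.582, 0.096]]
top [0.7198 0.1231] -137.51 0.06853587431066177 193
[[0.734, 0.034], [0.632, 0.145], [0.676, 0.185], [0.73, 0.186], [0.807, 0.102]]
```

Request:
drive_tool --motion '[{"xyz":[-0.5,0,0],"yaw":0},{"xyz":[-0.5,0,-0.5],"yaw":0},{"xyz":[0,0,-0.95],"yaw":-4},{"xyz":[0,0,-0.95],"yaw":-8},{"xyz":[-0.9,-0.9,0],"yaw":-8},{"xyz":[-0.9,-0.9,0],"yaw":-8},{"xyz":[-0.9,-0.9,0],"yaw":-8},{"xyz":[0,0,0],"yaw":-8}]' --gripper 25

```text
time: 10.95
eef_pos: [0.4331, -0.1775, 0.1519]
tool_rot: [1.166, 2.891, -0.024]
contact_force: [-0.5, 1.0, 0.6]
grip_width: 0.0251
```

Run:
```python
from h import *
st()
for n in ['scene','top']:
    c=cam(n)
    q,e,m=slab_pose(c,[.5,.055,-1.55]);print(n,q[:2].round(4),np.degrees(q[2]).round(2),e,m.sum());print(corners(q).round(3).tolist())
```

```text
t 10.95 tcp [ 0.4331 -0.1775  0.1519] yang 46.08 z [ 0.017 -0.023 -1.   ] F [-0.5  1.   0.6] q [-0.54  0.26 -0.5   0.79 -0.01  0.23]
scene [0.4993 0.0477] -89.82 0.047686824741385525 2362
[[0.574, -0.002], [0.424, -0.003], [0.424, 0.057], [0.459, 0.098], [0.574, 0.098]]
top [0.4955 0.0499] -89.85 0.03475986896941681 3008
[[0.571, 0.0], [0.421, -0.0], [0.42, 0.06], [0.455, 0.1], [0.57, 0.1]]
```

Request:
drive_tool --motion '[{"xyz":[0,0,0],"yaw":-7.7},{"xyz":[0,0,0],"yaw":-7.7},{"xyz":[0,0,0],"yaw":-7.7},{"xyz":[0,0,0],"yaw":-7.7},{"xyz":[0,0,0],"yaw":-7.5},{"xyz":[0,0,0],"yaw":-7},{"xyz":[0.24,0.86,0],"yaw":0},{"xyz":[0.24,0.86,0],"yaw":0},{"xyz":[0.24,0.86,0],"yaw":0},{"xyz":[0.24,0.86,0],"yaw":0},{"xyz":[0.24,0.86,0],"yaw":0},{"xyz":[0.1,0.8,0],"yaw":0}]'

```text
time: 12.25
eef_pos: [0.3735, 0.0373, 0.1457]
tool_rot: [-0.064, 3.127, -0.025]
contact_force: [1.2, -0.4, -0.0]
grip_width: 0.0249
```

Run:
```python
from h import *
st()
p=monitor.state()['eef_pos'];todo(*(np.array([.392,.029,.033])-p))
```

```text
t 12.25 tcp [0.3735 0.0373 0.1457] yang 92.34 z [ 0.014 -0.016 -1.   ] F [ 1.2 -0.4 -0. ] q [-0.08  0.11 -0.71  0.74 -0.01 -0.13]
units [-0.42 -0.18  2.83]
```

Request:
drive_tool --motion '[{"xyz":[-0.1,-0.18,0.7],"yaw":0.2},{"xyz":[-0.1,0,0.7],"yaw":0},{"xyz":[-0.1,0,0.7],"yaw":0},{"xyz":[0,0,0.6],"yaw":0},{"xyz":[0,0,0],"yaw":0}]'

```text
time: 12.75
eef_pos: [0.3882, 0.0375, 0.0357]
tool_rot: [-0.069, 3.124, -0.021]
contact_force: [-0.5, 0.6, 0.0]
grip_width: 0.025
```

Run:
```python
from h import *
st()
p=monitor.state()['eef_pos'];todo(*(np.array([.396,.029,.034])-p))
```

```text
t 12.75 tcp [0.3882 0.0375 0.0357] yang 92.53 z [ 0.017 -0.013 -1.   ] F [-0.5  0.6  0. ] q [-0.08  0.33 -0.82  0.41 -0.01 -0.13]
units [-0.18 -0.22  0.05]
```

Request:
drive_tool --motion '[{"xyz":[-0.1,-0.22,0.03],"yaw":0.3},{"xyz":[-0.2,-0.02,0],"yaw":0},{"xyz":[-0.2,-0.02,0],"yaw":0},{"xyz":[-0.2,-0.02,0],"yaw":0},{"xyz":[-0.2,-0.02,0.02],"yaw":0},{"xyz":[-0.2,-0.02,0.02],"yaw":0},{"xyz":[-0.2,-0.02,0],"yaw":0},{"xyz":[-0.2,-0.02,0],"yaw":0},{"xyz":[-0.2,-0.02,0],"yaw":0}]'

```text
time: 13.65
eef_pos: [0.4545, 0.0249, 0.0366]
tool_rot: [-0.06, 3.138, -0.02]
contact_force: [-5.8, -0.5, 1.6]
grip_width: 0.0251
```

Run:
```python
from h import *
st()
c=cam('scene')
q,e,m=slab_pose(c,[.54,.05,-1.55]);print(q[:2].round(4),np.degrees(q[2]).round(2),e,m.sum());print(corners(q).round(3).tolist())
```

```text
t 13.65 tcp [0.4545 0.0249 0.0366] yang 92.18 z [ 0.003 -0.013 -1.   ] F [-5.8 -0.5  1.6] q [-0.1   0.42 -0.64  0.5  -0.01 -0.14]
[0.542  0.0506] -84.33 0.054674523939860865 2507
[[0.622, 0.008], [0.472, -0.007], [0.466, 0.053], [0.497, 0.096], [0.612, 0.108]]
```

Request:
drive_tool --motion '[{"xyz":[-0.15,0,0.02],"yaw":0},{"xyz":[-0.15,0,0.02],"yaw":0},{"xyz":[-0.15,0,0],"yaw":0},{"xyz":[-0.15,0,0],"yaw":0}]'

```text
time: 14.1
eef_pos: [0.4733, 0.0261, 0.035]
tool_rot: [0.06, -3.131, 0.019]
contact_force: [-10.3, -1.6, 9.4]
grip_width: 0.0251
```

Run:
```python
from h import *
st()
c=cam('scene')
q,e,m=slab_pose(c,[.55,.05,-1.5]);print(q[:2].round(4),np.degrees(q[2]).round(2),e,m.sum());print(corners(q).round(3).tolist())
```

```text
t 14.1 tcp [0.4733 0.0261 0.035 ] yang 92.21 z [-0.01  -0.013 -1.   ] F [-10.3  -1.6   9.4] q [-0.09  0.46 -0.58  0.54 -0.01 -0.13]
[0.5601 0.0516] -84.35 0.05069475973408665 2561
[[0.64, 0.009], [0.49, -0.005], [0.484, 0.054], [0.515, 0.097], [0.63, 0.109]]
```

Request:
drive_tool --motion '[{"xyz":[-0.14,0,0],"yaw":0},{"xyz":[-0.14,0,0],"yaw":0}]'

```text
time: 14.35
eef_pos: [0.474, 0.0269, 0.0337]
tool_rot: [0.061, -3.11, 0.019]
contact_force: [-22.0, -3.6, 16.5]
grip_width: 0.025
```

Run:
```python
from h import *
st()
c=cam('scene')
q,e,m=slab_pose(c,[.56,.05,-1.5]);print(q[:2].round(4),np.degrees(q[2]).round(2),e,m.sum());print(corners(q).round(3).tolist())
```

```text
t 14.35 tcp [0.474  0.0269 0.0337] yang 92.27 z [-0.031 -0.013 -0.999] F [-22.   -3.6  16.5] q [-0.09  0.47 -0.56  0.57 -0.02 -0.13]
[0.561  0.0519] -84.24 0.05218951366736952 2562
[[0.641, 0.01], [0.491, -0.005], [0.485, 0.054], [0.516, 0.098], [0.631, 0.109]]
```

Request:
drive_tool --motion '[{"xyz":[-0.2,0,-0.05],"yaw":0},{"xyz":[-0.25,0,-0.05],"yaw":0}]'

```text
time: 14.6
eef_pos: [0.4748, 0.0293, 0.0339]
tool_rot: [0.064, -3.077, 0.015]
contact_force: [-34.3, -3.9, 15.3]
grip_width: 0.0248
```

Run:
```python
from h import *
st()
c=cam('scene')
q,e,m=slab_pose(c,[.56,.05,-1.5]);print(q[:2].round(4),np.degrees(q[2]).round(2),e,m.sum());print(corners(q).round(3).tolist())
cv2.imwrite('pics/s6.png',cv2.resize(c['img'][160:340,270:460,::-1],None,fx=3.5,fy=3.3,interpolation=2))
```

```text
t 14.6 tcp [0.4748 0.0293 0.0339] yang 92.38 z [-0.064 -0.011 -0.998] F [-34.3  -3.9  15.3] q [-0.08  0.49 -0.52  0.62 -0.02 -0.12]
[0.5619 0.053 ] -85.47 0.051538768235924876 2551
[[0.641, 0.009], [0.491, -0.003], [0.486, 0.057], [0.518, 0.1], [0.633, 0.109]]
```

View pics/s6.png

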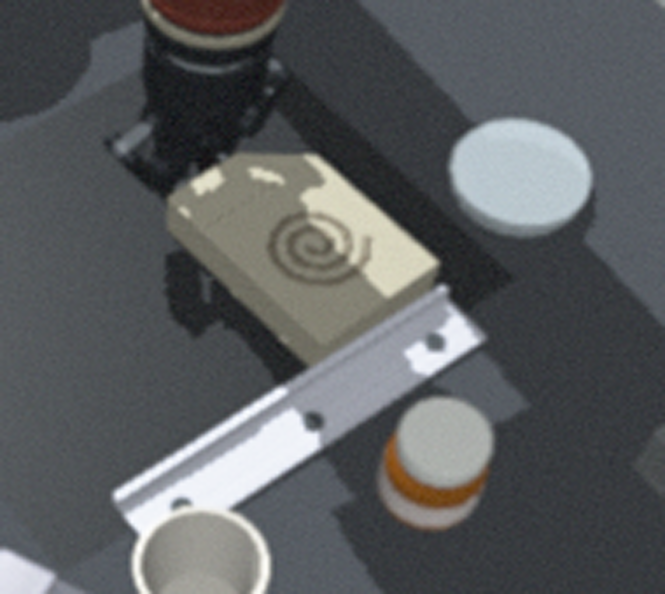

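Contact is made, but the slab is about 2.5° askew: the right corner touches at crop (315,360) and the left corner stands off at (437,265), close to the bar's end. I release and nudge the slab's left side near the front towards the right, which squares it and centres it.

Request:
drive_tool --motion '[{"xyz":[0.4,0,0],"yaw":0},{"xyz":[0.1,0,-0.95],"yaw":0},{"xyz":[0,0,-0.95],"yaw":0},{"xyz":[0,0,-0.3],"yaw":0},{"xyz":[-0.85,0.62,0],"yaw":0},{"xyz":[-0.85,0.62,0],"yaw":0},{"xyz":[-0.85,0.62,0],"yaw":0},{"xyz":[-0.85,0.62,0],"yaw":0},{"xyz":[0,0,0],"yaw":0}]' --gripper 0

```text
time: 15.55
eef_pos: [0.6019, 0.139, 0.1212]
tool_rot: [0.059, -3.088, 0.01]
contact_force: [0.5, -0.3, -0.5]
grip_width: -0.0003
```

Run:
```python
from h import *
st()
p=monitor.state()['eef_pos'];todo(*(np.array([.597,.134,.036])-p))
for n in ['scene','top']:
    c=cam(n)
    q,e,m=slab_pose(c,[.56,.05,-1.5]);print(q[:2].round(4),np.degrees(q[2]).round(2),e,m.sum());print(corners(q).round(3).tolist())
P=cloud(c);m=(abs(P[...,0]-.59)<.08)&(abs(P[...,1]-.21)<.07)&(c['img'].min(2)>110);v,u=np.nonzero(m);print('dish',cv2.minEnclosingCircle((at_z(c,np.c_[u,v],.018)[:,:2]).astype(np.float32)))
```

```text
t 15.55 tcp [0.6019 0.139  0.1212] yang 92.19 z [-0.053 -0.008 -0.999] F [ 0.5 -0.3 -0.5] q [ 0.11  0.6  -0.03  0.99 -0.    0.07]
units [ 0.01 -0.11  2.13]
[0.5619 0.0533] -85.51 0.04298015618241782 2537
[[0.641, 0.009], [0.491, -0.002], [0.486, 0.057], [0.518, 0.1], [0.633, 0.109]]
[0.5576 0.0558] -85.27 0.044189140839010245 2937
[[0.636, 0.012], [0.487, -0.0], [0.482, 0.06], [0.514, 0.102], [0.628, 0.112]]
dish ((0.8394577503204346, 0.3528516888618469), 0.006364012602716684)
```

Request:
drive_tool --motion '[{"xyz":[0,-0.1,0.7],"yaw":0},{"xyz":[0,0,0.7],"yaw":0},{"xyz":[0,0,0.6],"yaw":0},{"xyz":[0,0,0.12],"yaw":0},{"xyz":[0,0,0],"yaw":0}]'

```text
time: 16.15
eef_pos: [0.5933, 0.1292, 0.0375]
tool_rot: [0.053, -3.088, 0.012]
contact_force: [-0.0, -0.4, 0.1]
grip_width: -0.0001
```

Request:
drive_tool --motion '[{"xyz":[0,-0.15,0],"yaw":0},{"xyz":[0,-0.15,0],"yaw":0},{"xyz":[0,-0.15,0],"yaw":0},{"xyz":[0,-0.15,0],"yaw":0}]'

```text
time: 16.55
eef_pos: [0.5965, 0.1045, 0.0418]
tool_rot: [0.054, -3.094, 0.008]
contact_force: [0.5, 3.3, -2.3]
grip_width: -0.0003
```

Run:
```python
from h import *
st()
c=cam('scene')
q,e,m=slab_pose(c,[.56,.05,-1.5]);print(q[:2].round(4),np.degrees(q[2]).round(2),e,m.sum());print(corners(q).round(3).tolist())
```

```text
t 16.55 tcp [0.5965 0.1045 0.0418] yang 92.01 z [-0.047 -0.006 -0.999] F [ 0.5  3.3 -2.3] q [ 0.05  0.66 -0.16  0.8  -0.    0.02]
[0.5611 0.0393] -91.72 0.09087554854202709 2495
[[0.635, -0.013], [0.485, -0.008], [0.486, 0.051], [0.523, 0.09], [0.638, 0.087]]
```

Request:
drive_tool --motion '[{"xyz":[0,0.3,0],"yaw":0},{"xyz":[0,0.15,-0.9],"yaw":0},{"xyz":[0,0,-0.9],"yaw":0},{"xyz":[0,0,-0.3],"yaw":0}]'

```text
time: 17.0
eef_pos: [0.5979, 0.1228, 0.1264]
tool_rot: [0.05, -3.089, 0.013]
contact_force: [0.3, -0.5, -0.6]
grip_width: -0.0001
```

Request:
drive_tool --motion '[{"xyz":[0.95,-0.6,0],"yaw":0},{"xyz":[0.95,-0.6,0],"yaw":0},{"xyz":[0.95,-0.6,0],"yaw":0},{"xyz":[0.95,-0.6,0],"yaw":0},{"xyz":[0,0,0],"yaw":0}]' --gripper 25

```text
time: 17.5
eef_pos: [0.4452, 0.0219, 0.1349]
tool_rot: [0.055, -3.092, 0.016]
contact_force: [-0.6, -0.6, 0.9]
grip_width: 0.0252
```

Run:
```python
from h import *
st()
p=monitor.state()['eef_pos'];todo(*(np.array([.456,.0215,.036])-p))
c=cam('scene')
q,e,m=slab_pose(c,[.56,.04,-1.57]);print(q[:2].round(4),np.degrees(q[2]).round(2),e,m.sum());print(corners(q).round(3).tolist())
```

```text
t 17.5 tcp [0.4452 0.0219 0.1349] yang 92.06 z [-0.049 -0.011 -0.999] F [-0.6 -0.6  0.9] q [-0.1   0.29 -0.5   0.82 -0.02 -0.14]
units [-0.39  0.    2.46]
[0.5611 0.039 ] -91.71 0.04370124283628893 2572
[[0.635, -0.013], [0.485, -0.009], [0.486, 0.051], [0.523, 0.09], [0.638, 0.087]]
```

Request:
drive_tool --motion '[{"xyz":[-0.05,0,0.7],"yaw":0},{"xyz":[-0.05,0,0.7],"yaw":0},{"xyz":[-0.05,0,0.7],"yaw":0},{"xyz":[0,0,0.35],"yaw":0},{"xyz":[-0.2,0,0],"yaw":0},{"xyz":[-0.2,0,0],"yaw":0},{"xyz":[0,0,0],"yaw":0}]'

```text
time: 18.25
eef_pos: [0.471, 0.0244, 0.0337]
tool_rot: [0.057, -3.097, 0.02]
contact_force: [-6.5, -3.4, -2.3]
grip_width: 0.0251
```

Run:
```python
from h import *
st()
```

```text
t 18.25 tcp [0.471  0.0244 0.0337] yang 92.11 z [-0.044 -0.014 -0.999] F [-6.5 -3.4 -2.3] q [-0.09  0.48 -0.55  0.59 -0.02 -0.13]
```

Contact. I press gently in small steps.

Request:
drive_tool --motion '[{"xyz":[-0.15,0,0],"yaw":0},{"xyz":[-0.15,0,0],"yaw":0},{"xyz":[-0.15,0,0],"yaw":0}]'

```text
time: 18.55
eef_pos: [0.4715, 0.0242, 0.0327]
tool_rot: [0.053, -3.059, 0.03]
contact_force: [-25.2, -3.5, 24.4]
grip_width: 0.025
```

Run:
```python
from h import *
st()
c=cam('scene')
q,e,m=slab_pose(c,[.56,.04,-1.57]);print(q[:2].round(4),np.degrees(q[2]).round(2),e,m.sum());print(corners(q).round(4).tolist())
```

```text
t 18.55 tcp [0.4715 0.0242 0.0327] yang 92.03 z [-0.081 -0.021 -0.996] F [-25.2  -3.5  24.4] q [-0.09  0.5  -0.51  0.64 -0.03 -0.12]
[0.5611 0.0389] -91.62 0.04978788150140571 2587
[[0.6347, -0.0132], [0.4847, -0.0089], [0.4864, 0.051], [0.5225, 0.09], [0.6375, 0.0868]]
```

The slab isn't turning. The stalled pushing has also tilted the tool about 4.6°, so the fingers now bear on the slab's upper edge. I release, hook over the short end, pull back square (this also untilts the tool), then push it in again with the contact centred.

Request:
drive_tool --motion '[{"xyz":[0.3,0,0],"yaw":0},{"xyz":[0.1,0,-0.95],"yaw":0},{"xyz":[0,0,-0.95],"yaw":0},{"xyz":[0,0,-0.4],"yaw":0},{"xyz":[-0.9,0.05,0],"yaw":0},{"xyz":[-0.9,0.05,0],"yaw":0},{"xyz":[-0.9,0.05,0],"yaw":0},{"xyz":[-0.9,0.05,0],"yaw":0},{"xyz":[-0.9,0,0],"yaw":0},{"xyz":[-0.6,0,0],"yaw":0},{"xyz":[0,0,0],"yaw":0}]' --gripper 25

```text
time: 19.7
eef_pos: [0.6868, 0.0456, 0.1275]
tool_rot: [0.057, -3.079, 0.034]
contact_force: [-0.5, -0.2, 0.3]
grip_width: 0.025
```

Run:
```python
from h import *
st()
p=monitor.state()['eef_pos'];todo(*(np.array([.662,.037,.047])-p))
```

```text
t 19.7 tcp [0.6868 0.0456 0.1275] yang 92.14 z [-0.061 -0.023 -0.998] F [-0.5 -0.2  0.3] q [-0.03  0.74  0.24  1.14 -0.02 -0.06]
units [ 0.5  -0.15  2.05]
```

Request:
drive_tool --motion '[{"xyz":[0.4,-0.15,0.4],"yaw":0},{"xyz":[0,0,0.6],"yaw":0},{"xyz":[0,0,0.6],"yaw":0},{"xyz":[0,0,0.25],"yaw":0},{"xyz":[0,0,0],"yaw":0}]' --gripper 60

```text
time: 20.2
eef_pos: [0.6703, 0.039, 0.0579]
tool_rot: [0.059, -3.087, 0.035]
contact_force: [0.2, 0.3, 1.4]
grip_width: 0.0597
```

Run:
```python
from h import *
st()
p=monitor.state()['eef_pos'];todo(*(np.array([.66,.037,.046])-p))
```

```text
t 20.2 tcp [0.6703 0.039  0.0579] yang 92.22 z [-0.053 -0.024 -0.998] F [0.2 0.3 1.4] q [-0.04  0.76  0.09  0.95 -0.03 -0.08]
units [ 0.24 -0.03  0.31]
```

Request:
drive_tool --motion '[{"xyz":[0.1,0,0.3],"yaw":0},{"xyz":[0.3,0,0],"yaw":0},{"xyz":[0.15,0,0],"yaw":0},{"xyz":[0.15,0,0],"yaw":0},{"xyz":[0.15,0,0.03],"yaw":0},{"xyz":[0.15,0,0.03],"yaw":0},{"xyz":[0.15,0,0.03],"yaw":0},{"xyz":[0.15,0,0.03],"yaw":0},{"xyz":[0.15,0,0.03],"yaw":0},{"xyz":[0.15,0,0.03],"yaw":0}]'

```text
time: 21.2
eef_pos: [0.6169, 0.037, 0.0528]
tool_rot: [0.06, -3.117, 0.035]
contact_force: [5.4, -0.0, 2.8]
grip_width: 0.06
```

Run:
```python
from h import *
st()
```

```text
t 21.2 tcp [0.6169 0.037  0.0528] yang 92.22 z [-0.023 -0.023 -0.999] F [ 5.4 -0.   2.8] q [-0.05  0.65 -0.14  0.8  -0.02 -0.08]
```

Request:
drive_tool --motion '[{"xyz":[0.12,0,0.08],"yaw":0},{"xyz":[0.12,0,0.08],"yaw":0},{"xyz":[0.12,0,0.04],"yaw":0},{"xyz":[0.12,0,0.03],"yaw":0},{"xyz":[0.12,0,0.03],"yaw":0},{"xyz":[0.12,0,0.03],"yaw":0},{"xyz":[0.12,0,0.03],"yaw":0}]'

```text
time: 21.9
eef_pos: [0.5998, 0.0347, 0.0509]
tool_rot: [-0.059, 3.124, -0.037]
contact_force: [7.8, 1.3, 3.3]
grip_width: 0.0599
```

Run:
```python
from h import *
st()
```

```text
t 21.9 tcp [0.5998 0.0347 0.0509] yang 92.17 z [ 0.017 -0.024 -1.   ] F [7.8 1.3 3.3] q [-0.05  0.6  -0.24  0.71 -0.02 -0.09]
```

Request:
drive_tool --motion '[{"xyz":[-0.3,0,0],"yaw":0},{"xyz":[0,0,-0.95],"yaw":0},{"xyz":[0,0,-0.9],"yaw":0},{"xyz":[0.9,0,-0.2],"yaw":0},{"xyz":[0.9,0,0],"yaw":0},{"xyz":[0.9,0,0],"yaw":0},{"xyz":[0.9,0,0],"yaw":0},{"xyz":[0.9,0,0],"yaw":0},{"xyz":[0.9,0,0],"yaw":0},{"xyz":[0,0,0],"yaw":0}]'

```text
time: 22.9
eef_pos: [0.3785, 0.0276, 0.1319]
tool_rot: [-0.06, 3.134, -0.042]
contact_force: [0.3, -0.3, 0.9]
grip_width: 0.0597
```

Run:
```python
from h import *
st()
for n in ['scene','top']:
    c=cam(n)
    q,e,m=slab_pose(c,[.51,.04,-1.57]);print(q[:2].round(4),np.degrees(q[2]).round(2),e,m.sum());print(corners(q).round(4).tolist())
n=corners(q)
```

```text
t 22.9 tcp [0.3785 0.0276 0.1319] yang 92.19 z [ 0.007 -0.027 -1.   ] F [ 0.3 -0.3  0.9] q [-0.1   0.14 -0.72  0.7  -0.03 -0.14]
[0.5168 0.0316] -87.69 0.04197226117583982 2436
[[0.5938, -0.0153], [0.4439, -0.0213], [0.4415, 0.0386], [0.4748, 0.08], [0.5897, 0.0846]]
[0.5289 0.0341] -87.29 0.3866922259655241 1934
[[0.6062, -0.0123], [0.4563, -0.0193], [0.4535, 0.0406], [0.4866, 0.0822], [0.6014, 0.0876]]
```

Request:
drive_tool --motion '[{"xyz":[-0.3,-0.12,0.6],"yaw":0},{"xyz":[-0.3,0,0.6],"yaw":0},{"xyz":[0,0,0.6],"yaw":0},{"xyz":[0,0,0.5],"yaw":0},{"xyz":[0,0,0],"yaw":0}]' --gripper 0

```text
time: 23.5
eef_pos: [0.4181, 0.0196, 0.0399]
tool_rot: [-0.059, 3.12, -0.046]
contact_force: [-0.6, -0.3, -0.3]
grip_width: -0.0
```

Run:
```python
from h import *
st()
p=monitor.state()['eef_pos'];todo(*(np.array([.42,.023,.036])-p))
```

```text
t 23.5 tcp [0.4181 0.0196 0.0399] yang 92.16 z [ 0.022 -0.029 -0.999] F [-0.6 -0.3 -0.3] q [-0.11  0.35 -0.75  0.44 -0.03 -0.15]
units [-0.05  0.09  0.1 ]
```

Request:
drive_tool --motion '[{"xyz":[-0.1,0.1,0.05],"yaw":0},{"xyz":[-0.2,0,0.04],"yaw":0},{"xyz":[-0.2,0,0.02],"yaw":0},{"xyz":[-0.2,0,0.01],"yaw":0},{"xyz":[-0.2,0,0.01],"yaw":0},{"xyz":[-0.2,0,0.01],"yaw":0},{"xyz":[-0.2,0,0.01],"yaw":0}]'

```text
time: 24.2
eef_pos: [0.4663, 0.0266, 0.0366]
tool_rot: [-0.062, 3.135, -0.048]
contact_force: [-4.5, 0.4, -1.5]
grip_width: -0.0001
```

Run:
```python
from h import *
st()
c=cam('scene')
q,e,m=slab_pose(c,[.55,.035,-1.55]);print(q[:2].round(4),np.degrees(q[2]).round(2),e,m.sum());print(corners(q).round(4).tolist())
```

```text
t 24.2 tcp [0.4663 0.0266 0.0366] yang 92.25 z [ 0.006 -0.031 -1.   ] F [-4.5  0.4 -1.5] q [-0.08  0.44 -0.61  0.51 -0.03 -0.12]
[0.5547 0.0345] -87.82 0.04990420929975851 2573
[[0.6316, -0.0126], [0.4817, -0.0183], [0.4794, 0.0416], [0.5129, 0.0829], [0.6278, 0.0873]]
```

Request:
drive_tool --motion '[{"xyz":[-0.15,0,0],"yaw":0},{"xyz":[-0.15,0,0],"yaw":0},{"xyz":[-0.12,0,0],"yaw":0}]'

```text
time: 24.55
eef_pos: [0.4762, 0.0275, 0.0361]
tool_rot: [0.062, -3.13, 0.049]
contact_force: [-23.8, -3.2, 18.0]
grip_width: 0.0
```

Run:
```python
from h import *
st()
c=cam('scene')
q,e,m=slab_pose(c,[.55,.035,-1.55]);print(q[:2].round(4),np.degrees(q[2]).round(2),e,m.sum());print(corners(q).round(4).tolist())
```

```text
t 24.55 tcp [0.4762 0.0275 0.0361] yang 92.29 z [-0.01  -0.032 -0.999] F [-23.8  -3.2  18. ] q [-0.08  0.46 -0.57  0.55 -0.03 -0.11]
[0.5647 0.035 ] -87.79 0.05400797807634083 2615
[[0.6416, -0.0121], [0.4917, -0.0179], [0.4893, 0.0421], [0.5228, 0.0834], [0.6377, 0.0879]]
```

Request:
drive_tool --motion '[{"xyz":[-0.14,0,0],"yaw":0},{"xyz":[0,0,0],"yaw":0},{"xyz":[0.2,0,0],"yaw":0},{"xyz":[0.3,0,0],"yaw":0},{"xyz":[0.3,0,-0.7],"yaw":0},{"xyz":[0.2,0,-0.9],"yaw":0},{"xyz":[0.9,0,-0.9],"yaw":0},{"xyz":[0.9,-0.5,0],"yaw":0},{"xyz":[0.3,-0.9,0],"yaw":0},{"xyz":[0,-0.9,0],"yaw":0},{"xyz":[0,-0.9,0],"yaw":0},{"xyz":[0,0,0],"yaw":0}]'

```text
time: 25.8
eef_pos: [0.3587, -0.1055, 0.1477]
tool_rot: [0.069, -3.139, 0.058]
contact_force: [-0.1, 0.5, -0.3]
grip_width: 0.0001
```

Run:
```python
from h import *
st()
ims=[]
for n in ['scene','top']:
    c=cam(n)
    q,e,m=slab_pose(c,[.56,.035,-1.55]);print(q[:2].round(4),np.degrees(q[2]).round(2),e,m.sum());print(corners(q).round(4).tolist());P=cloud(c)
    for t in ['jar','beaker','dish','brush']: print(t,[(np.round(d['pixel']).tolist(),round(d['p'],2)) for d in models.spot_in(n,t)[:1]])
    ims.append(cv2.resize(c['img'][180:330,270:430] if n=='scene' else c['img'][120:270,220:380],None,fx=2.5,fy=2.5,interpolation=2))
cv2.imwrite('pics/end.png',np.hstack(ims)[:,:,::-1])
```

```text
t 25.8 tcp [ 0.3587 -0.1055  0.1477] yang 92.52 z [-0.001 -0.037 -0.999] F [-0.1  0.5 -0.3] q [-0.45  0.11 -0.71  0.74 -0.03 -0.5 ]
[0.5646 0.0351] -87.45 0.04358698924767518 2593
[[0.6417, -0.0116], [0.4919, -0.0182], [0.4892, 0.0417], [0.5224, 0.0832], [0.6373, 0.0883]]
jar [([300.0, 393.0], 0.81)]
beaker [([335.0, 329.0], 0.7)]
dish [([212.0, 417.0], 0.88)]
brush [([342.0, 277.0], 0.97)]
[0.5607 0.0375] -87.39 0.03291181680047938 2954
[[0.6379, -0.0091], [0.4881, -0.0159], [0.4854, 0.044], [0.5185, 0.0856], [0.6334, 0.0908]]
jar [([129.0, 314.0], 0.63)]
beaker [([133.0, 390.0], 0.81)]
dish [([202.0, 229.0], 0.93)]
brush [([167.0, 419.0], 0.62)]
```

View pics/end.png

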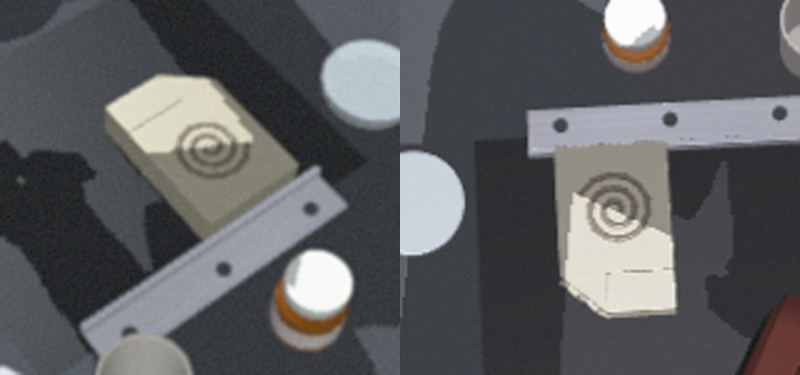

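The composite shows the short end against the bar in both views, with nothing else displaced. I do one finer check of the angle between the slab and the bracket before handing in.

Run:
```python
from h import *
for n in ['top','scene']:
    c=cam(n);g=cv2.GaussianBlur(c['img'].astype(np.float32).mean(2),(0,0),.8)
    def edge(y,x0,x1,z): # strongest gradient along world x at given y
        xs=np.arange(x0,x1,.0004);X=np.c_[xs,np.full_like(xs,y),np.full_like(xs,z)];Xc=((X-c['M'][:3,3])@c['M'][:3,:3])*[1,-1,-1]
        p,_=cv2.projectPoints(Xc,np.zeros(3),np.zeros(3),c['K'],np.array(c['distortion'],float));p=p.reshape(-1,2).astype(np.float32)
        v=cv2.remap(g,p[:,0].copy(),p[:,1].copy(),cv2.INTER_LINEAR).ravel();d=np.abs(np.gradient(v));i=d.argmax();return xs[i]
    def line(ys,x0,x1,z,off=0):
        e=np.array([edge(y,x0-.04*y,x1-.04*y,z) for y in ys]);k=np.polyfit(ys,e,1);r=e-np.polyval(k,ys);ok=abs(r)<2*np.std(r)+1e-4;k=np.polyfit(ys[ok],e[ok],1)
        return np.degrees(np.arctan(-k[0])).round(2),np.polyval(k,.04).round(4),r.std().round(5)
    print(n,'flange back',line(np.arange(-.13,.11,.004),.668,.695,.003),'bar front clear part',line(np.arange(-.12,-.03,.003),.625,.65,.012),'slab near end',line(np.arange(-.01,.035,.002),.472,.505,.04),'slab top far edge',line(np.arange(-.005,.083,.003),.628,.65,.04))
```

```text
top flange back (np.float64(2.48), np.float64(0.6806), np.float64(0.00072)) bar front clear part (np.float64(2.79), np.float64(0.6351), np.float64(0.00183)) slab near end (np.float64(3.76), np.float64(0.4834), np.float64(0.0028)) slab top far edge (np.float64(4.05), np.float64(0.6358), np.float64(0.00334))
scene flange back (np.float64(-0.79), np.float64(0.6839), np.float64(0.00483)) bar front clear part (np.float64(2.12), np.float64(0.6362), np.float64(0.00047)) slab near end (np.float64(3.05), np.float64(0.4871), np.float64(0.0004)) slab top far edge (np.float64(2.54), np.float64(0.6468), np.float64(0.00039))
```

Run:
```python
from h import *
print(order.hand_in())
```

```text
the job is handed in; nothing more can be done
None
```

The job is handed in: the slab's unbroken short end lies against the bracket, after its long side was first set flush, and the robot is touching nothing. It took about 26 s of the 64 s.

**What I did:**
- I pushed the right-hand slab with two fingers until its long side was flush with the bracket. The force rose to about 26 N at contact and fell to zero afterwards.
- I hooked the slab back over the bar, turned it about 90° clockwise, and slid the short end up to the bracket.
- The first two seatings of the short end came out 2–4° askew. I nudged the slab sideways, pulled it back square, and seated it again with a centred push of about 24 N.

**Last checks:**
- **Angle:** the outline fit gives the slab -87.4° in both cameras. The bracket measured 2.1–2.8°, depending on camera and edge, so flush would be -87.9° to -87.2°. The two agree within that scatter.
- **Gap:** the short end measured within about 1 mm of the bracket face, and the calibration is only good to about 2 mm. So a sub-millimetre gap at one end can't be ruled out.
- **Position on the bar:** the short end spans y ≈ -0.01 to 0.09 m, inside the bar's reach to 0.115 m.
- **Other things:** the jar, beaker, dish and brush were detected within a few pixels of where they started. I didn't check the loupe or slide box again, but the arm did not go near them.
- **Checks that disagreed:** a finer edge fit gave poor or scattered lines on the slab's edges and on the bracket's rear edge in the scene view, so I relied on the outline fit instead.
- **Load on the slab:** during the two skewed seatings the tilted fingers bore on the slab's upper edge, with up to about 34 N forward and 24 N down. I saw no lifting or damage.

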